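# Ready the tape dispenser for a new roll

### The job

Make the motorised tape dispenser ready for a roll change: press and let up its round key, then its square key, then its long bar key, one at a time. Then push the upright roller of the sprung tension arm back past the ratchet click, to its stop or nearly so, and keep holding it there with the fingers: the program finishes while the arm is still held compressed. Leave the bowl, the jar and the loose cardboard core where they stand.

Things in the scene. Friction and masses are not known exactly. Their poses are not given: they have to be found in the camera images.
- dispenser: the tape dispenser, a fixed white box 280 (x) x 260 (y) x 50 mm; origin at the centre of its underside, on the table; x to its far edge, y to its left. On its deck (50 mm up): a fixed amber tape roll (100 mm across, top 30 mm, spindle 40 mm above the deck) at x +68, y -68 mm; the tension arm at the left; a cutter mouth 24 mm high along the right edge
- round_key_top (a point): the round key, black, 24 mm across; its top is 62 mm above the table; it goes straight down 5 mm against a spring (1.2 N to start, 4 N fully down) and comes back up when let go. This point: centre of its top face. The three keys stand in a row along the dispenser's near edge, 65 mm apart, at dispenser x -100 mm; which is where changes
- square_key_top (a point): the square key, black, 23 x 23 mm; its top is 62 mm above the table; it goes straight down 5 mm against a spring (1.2 N to start, 4 N fully down) and comes back up when let go. This point: centre of its top face. The three keys stand in a row along the dispenser's near edge, 65 mm apart, at dispenser x -100 mm; which is where changes
- bar_key_top (a point): the long bar key, black, 14 mm (dispenser x) by 40 mm (dispenser y); its top is 62 mm above the table; it goes straight down 5 mm against a spring (1.2 N to start, 4 N fully down) and comes back up when let go. This point: centre of its top face. The three keys stand in a row along the dispenser's near edge, 65 mm apart, at dispenser x -100 mm; which is where changes
- round_key (a joint): how far the round key is pressed, m: 0 up, 0.005 fully down; it counts as pressed beyond 0.0035
- square_key (a joint): how far the square key is pressed, m: 0 up, 0.005 fully down; it counts as pressed beyond 0.0035
- bar_key (a joint): how far the bar key is pressed, m: 0 up, 0.005 fully down; it counts as pressed beyond 0.0035
- tension_arm (a joint): arm angle, rad, anticlockwise from above: 0 at rest, 0.80 at the stop. A spring pawl rides over a tooth from about 0.28 to 0.56 (the click: 0.42) ; let go before it, the arm springs back to 0, let go beyond it, it falls back onto the pawl near 0.5, which is not enough. Push at the roller: 2.5 to 4.5 N at first, about 9 N at 0.3, 2 N or less just after the click, 6 to 7 N near the stop. Held back means beyond 0.60
- tension_bar: the arm's flat aluminium bar (14 mm wide, top 20 mm above the deck) with the upright steel roller at its free end: 22 mm across, top 74 mm above the deck, bare from 20 mm above the deck up. Origin on the pivot axis, 6 mm above the deck; x from the pivot out along the bar, y the way it is pushed back along its arc
- roller_mid (a point): point on the roller's axis at half its height, 50 mm above the deck
- pivot_axis (a point): the arm's upright pivot axis at deck height, 85 mm from the roller's axis; at dispenser x +60, y +100 mm. Seen from it the bar points along 215 degrees in the dispenser's frame (anticlockwise from its x) at rest and 261 degrees at the stop, so the roller moves towards the far edge and a little right
- tape_core: a loose cardboard core ring, 56 mm across, 22 mm high, 5 mm wall, standing flat on the dispenser's deck between keys and tape roll; origin at the centre of its underside
- bowl: a mended dark wooden bowl, 110 mm across the rim, 60 mm high, standing on the table left of the dispenser; origin at the centre of its underside
- jar: a small glass jar with a brass lid, 52 mm across, 62 mm high, standing on the table right of the dispenser; origin at the centre of its underside

How it is judged:
On the way, in this order (a step that is already met when the one before it is completed fails the run):
1. the round key is pressed, the other two up (value of joint round_key above 0.0035 m and value of joint each of square_key, bar_key below 0.0015 m), for 0.05 s.
2. the square key is pressed, the other two up (value of joint square_key above 0.0035 m and value of joint each of round_key, bar_key below 0.0015 m), for 0.05 s.
3. the long bar key is pressed, the other two up (value of joint bar_key above 0.0035 m and value of joint each of round_key, square_key below 0.0015 m), for 0.05 s.
4. the tension arm is pushed back past its click with the fingers, all keys up (value of joint tension_arm above 0.6 rad and contact force between the fingers and tension_bar above 1.5 N and value of joint each of round_key, square_key, bar_key below 0.0015 m), for 0.2 s.
At the end, for the whole second after the job is handed in: The fingers press on the tension arm with more than 1.5 N and hold it still beyond 0.60 rad (click at 0.42, pawl rest near 0.52, stop at 0.80), and all three keys are up again (less than 1.5 mm down) (all of step 4 and velocity of joint tension_arm between -0.1 and 0.1 rad/s); the arm keeps its last pose, push and grip.
It fails at once if two keys are down at once (value of joint each of round_key, square_key above 0.0025 m or value of joint each of square_key, bar_key above 0.0025 m or value of joint each of round_key, bar_key above 0.0025 m).
It fails at once if the bowl, the jar or the cardboard core is moved by more than 30 mm (distance of any of tape_core, bowl, jar from where it was at the start of the episode above 0.03 m).
It also fails if it takes over 58 s, if anything falls off the work surface, if the arm or the gripper's body presses on something with over 40 N, if the wrist force passes 120 N, or if a joint passes its speed limit or range.

### The arm

A 6-joint arm with a two-finger parallel gripper is mounted at the origin on the work surface. World frame = base frame: x ahead of the robot, y to its left, z up, the work surface at z = 0. Lengths are in m, angles in rad, forces in N, time in s.
With the tool pointing down it reaches from about 0.325 to 0.775 m from the base axis. Payload 5.5 kg.
Tool frame: the origin (TCP) lies midway between the tips of the shut fingers; the grasp point (between the pads) lies 19 mm behind it; z points along the fingers, y is the line along which they close (so a half turn about z gives the same grasp; the last joint's range is limited). The gripper opens to 88 mm and grips with 3 to 60 N. Pads are 20 mm wide; open, the fingers measure 115 mm over their backs; the gripper's body (75 mm by 178 mm) begins 61 mm behind the grasp point.
Start: joints at [-1.327, 0.091, 1.231, -0, 1.82, -0.057], TCP at [0.178, -0.573, 0.223] pointing down, gripper open.
Joint ranges: [-2.87, 2.87], [-0.86, 2.18], [0.17, 2.46], [-1.51, 4.65], [0.06, 2.69], [-2.65, 2.65]. Speed limits (rad/s): [2.57, 2.57, 3.01, 3.14, 3.14, 3.14].

### API

Orientations are given as a unit quaternion [w, x, y, z].
In Python, from plant import bot, imaging, job gives the robot as it stands.
- The arm moves only by the tool servo_tool, never from a script. Its argument "plan" is a list of rows, each a list of 7 numbers: the shift along the tool's x, y, z in m, then the turn, a rotation vector about the tool's x, y, z in rad, then the opening, from 0 (shut) to 1 (fully open). In form: [[dx, dy, dz, ax, ay, az, jaw], ...]. A call has 1 to 10 rows; each row is the pose to reach, as a shift and turn from the pose commanded when the call began, along the tool's axes at that moment; what a row does not reach only later rows make up. A row lasts 1/10 s, in which the tool goes at most 50 mm and 8.59 degrees, less where a joint would pass 70% of its speed; a pose out of reach is approached as far as the arm can. A call with a gripper value outside its range is refused whole. The fingers move at their own pace and stop on an object; "force" is the grip in N (left out, the last holds). Time passes only in rows, so rows that repeat a pose let the fingers close. It gives the time, the measured TCP pose, the force, the opening and the grip force at its end, in the units of the state.
- bot.read_state(): the state, without advancing time (a new reading comes with each control period).
- imaging.capture(name): name is "scene" or "top"; returns a dict with "img" (420x560x3 uint8, blue, green, red), "fx", "fy", "cx", "cy" (pixels), "k1" (the pictures are not rectified: a ray, as slopes to the right and down, at radius r is drawn at 1 + k1 r^2 times it, then the intrinsics apply), "extrinsics" (4x4, takes a point from world to camera coordinates). Camera axes: x right, y up, looking along -z (the intrinsics and any distortion apply to the point x, -y, -z); pixel columns grow to the right and rows downward; lengths in m; the calibration is good to about 2 mm. A picture is of the moment at which its call begins. There is no depth.
- job.job_done(): hands the job in; it is judged then, once.
The state is a dict: "time": time; "qpos": joint angles; "joint_velocities": joint speeds; "tau": joint torques, N m; "position": TCP position; "tool_rot": TCP orientation; "ft_force": force on the tool from outside, world axes, zero at the start; "torque": the same for the moment, N m; "gripper_width": finger opening in m; "grasp_force": force on a finger pad.
Only numpy, scipy, OpenCV 4.12 (cv2) and the standard library are available. Lean on these libraries where they do the work, as an engineer would, in place of code of your own. Each camera call takes 0.05 s, during which the arm holds its last target. There are 200 camera calls.

## Working session

There is one attempt and no reset: what is moved stays moved. The work goes in short steps, Python scripts to look and compute and a tool call to move; the robot and the scene stay as the last step left them, time stands still between calls to the robot, and variables do not carry over. Pictures are saved under pics/ and viewed, at most 10 in all, crops included, and the job is handed in when it is done.

Besides the shell and the picture viewer there is one more tool, called as name([rows], argument=value, ...), one row to a line, values as JSON. servo_tool: Moves the arm, as the interface text tells. Its arguments: {"type":"object","properties":{"plan":{"type":"array","items":{"type":"array","items":{"type":"number"}}},"force":{"type":"number"}},"required":["plan"]}

```bash
mkdir -p pics; ls; python3 - <<'E'
from plant import bot, imaging, job
import cv2,numpy as np
ims=[]
for n in("scene","top"):
    c=imaging.capture(n); cv2.imwrite(f"pics/{n}0.png",c["img"])
    print(n,c["fx"],c["fy"],c["cx"],c["cy"],c["k1"],np.round(c["extrinsics"],4).tolist())
s=bot.read_state();print(s)
E
```

```text
pics
scene 470.36624615861484 470.36624615861484 275.22395070338894 203.10486222193666 -0.029818863928252205 [[0.5307, 0.8474, -0.0146, -0.3664], [-0.607, 0.392, 0.6913, 0.2539], [0.5915, -0.358, 0.7224, -1.2421], [0.0, 0.0, 0.0, 1.0]]
top 419.58285180725545 419.58285180725545 275.8941171565343 207.66670942868623 0.01794932436556232 [[0.0008, -0.9997, 0.0235, 0.0559], [0.9834, 0.005, 0.1815, -0.5682], [-0.1816, 0.023, 0.9831, -0.8438], [0.0, 0.0, 0.0, 1.0]]
{'time': 0.1, 'qpos': array([-1.32668609e+00,  9.18011595e-02,  1.23176622e+00,  5.38663591e-06,
        1.81978669e+00, -5.66839314e-02]), 'joint_velocities': array([ 0.00120671, -0.00309449, -0.00271303, -0.00049707,  0.00066571,
        0.00040071]), 'tau': array([ 2.30717080e-03, -4.47858560e+01, -4.07570243e+01,  7.01423083e-02,
        2.84639635e-02, -1.24095918e-04]), 'position': array([ 0.17771311, -0.57280335,  0.22160899]), 'tool_rot': array([-8.77088879e-04,  9.88711178e-01,  1.49831339e-01, -7.98138752e-05]), 'ft_force': array([-0.31337477, -0.13472108, -1.21128884]), 'torque': array([0.02155696, 0.01441993, 0.01845397]), 'grasp_force': 0.0, 'gripper_width': 0.08801945580166294}
```

View pics/top0.png

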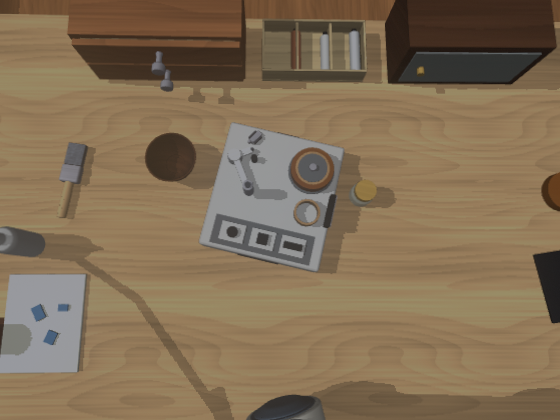

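View pics/scene0.png

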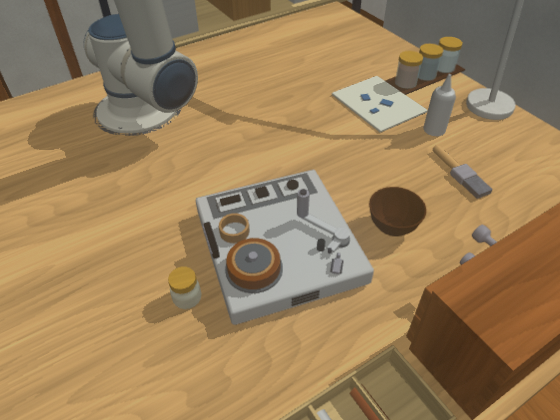

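The top view shows the round key at about (232,231), the square at (262,239) and the bar at (292,246). The pivot is near (236,156), the roller near (248,187) and the core at (306,212). The scene view agrees with this order. Next I measure these points.

```bash
cat > h.py <<'E'
from plant import bot, imaging, job
import cv2,numpy as np
from scipy.spatial.transform import Rotation as R
def ray(c,u,v):
    K=np.array([[c["fx"],0,c["cx"]],[0,c["fy"],c["cy"]],[0,0,1]])
    x,y=cv2.undistortPoints(np.array([[[u,v]]],float),K,np.array([c["k1"],0,0,0.]))[0,0]
    E=np.array(c["extrinsics"]); return -E[:3,:3].T@E[:3,3], E[:3,:3].T@np.array([x,-y,-1])
def onz(c,u,v,z):
    o,d=ray(c,u,v); return o+d*(z-o[2])/d[2]
def proj(c,p):
    E=np.array(c["extrinsics"]);q=E[:3,:3]@p+E[:3,3];a=np.array([q[0],-q[1]])/-q[2]
    a=a*(1+c["k1"]*(a@a)); return np.array([c["fx"]*a[0]+c["cx"],c["fy"]*a[1]+c["cy"]])
def blobs(c,x0,y0,x1,y1,th,lo=40,hi=600):
    g=c["img"].max(2)[y0:y1,x0:x1]
    n,l,s,ct=cv2.connectedComponentsWithStats((g<th).astype(np.uint8))
    return [(ct[i]+[x0,y0],s[i].tolist()) for i in range(1,n) if lo<s[i][4]<hi]
E
python3 - <<'E'
from h import *
t=imaging.capture("top"); s=imaging.capture("scene")
for c,b,n in((t,(215,218,310,262),"top"),(s,(210,172,312,216),"scene")):
    for ct,st in blobs(c,*b,60,25): print(n,np.round(ct,1),st,np.round(onz(c,*ct,.062),4))
# deck corners from the top view white mask
g=t["img"].astype(int);m=((g.min(2)>135)&(g.max(2)-g.min(2)<40)).astype(np.uint8);m[:, :195]=0;m[:,350:]=0;m[:115]=0;m[280:]=0
m=cv2.morphologyEx(m,cv2.MORPH_CLOSE,np.ones((9,9)))
k=max(cv2.findContours(m,0,2)[0],key=cv2.contourArea);r=cv2.minAreaRect(k)
for p in cv2.boxPoints(r):print(p,np.round(onz(t,*p,.05),4))
big=np.hstack([cv2.resize(t["img"][120:275,195:350],None,fx=2.58,fy=2.58*1,interpolation=2),cv2.resize(s["img"][170:325,250:405],None,fx=2.58,fy=2.58,interpolation=2)])
cv2.imwrite("pics/crop1.png",big);print(big.shape)
E
```

```text
top [232.  231.5] [13, 9, 9, 10, 70] [0.5151 0.1492 0.062 ]
top [262.  238.7] [42, 16, 11, 11, 90] [0.5003 0.0867 0.062 ]
top [292.4 246.1] [69, 24, 18, 9, 98] [0.4852 0.0235 0.062 ]
[199.00153 242.16037] [0.494  0.2186 0.05  ]
[228.0575   121.093796] [0.7625 0.1636 0.05  ]
[345.07715 149.1785 ] [ 0.6999 -0.0946  0.05  ]
[316.02118 270.24506] [ 0.4361 -0.0261  0.05  ]
(400, 800, 3)
```

View pics/crop1.png

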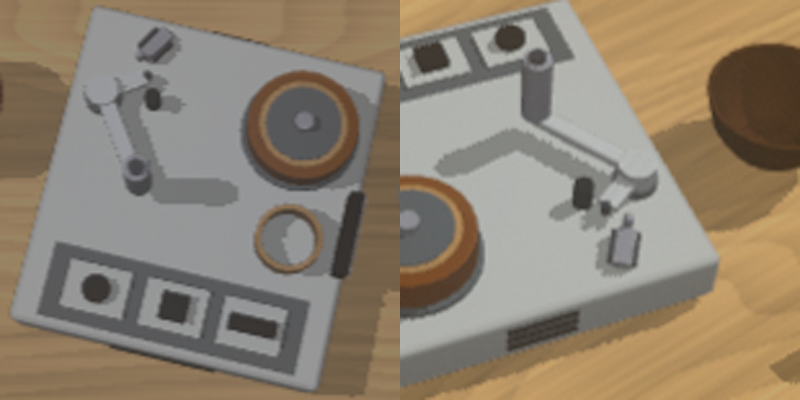

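The crop shows the roller top at about (248.5,185) in the top view and (303,192.5) in the scene view. The pivot cap is at (234.5,156) in the top view. I'll check both against the dispenser frame given by the keys.

```bash
python3 - <<'E'
from h import *
t=imaging.capture("top"); s=imaging.capture("scene")
for c,b in((s,(225,180,305,212)),):
    for ct,st in blobs(c,*b,75,15): print(np.round(ct,1),st,np.round(onz(c,*ct,.062),4))
kr,ks,kb=[np.array(p) for p in([.5151,.1492],[.5003,.0867],[.4852,.0235])]
y=(kr-kb)/np.linalg.norm(kr-kb);x=np.array([y[1],-y[0]]);yaw=np.arctan2(x[1],x[0]);O=(kr+ks+kb)/3+.1*x
print("yaw",np.degrees(yaw),"O",O)
W=lambda a,b:O+a*x+b*y
print("roll(spindle top) meas",onz(t,195+305/2.58,120+121/2.58,.09),W(.068,-.068))
P=W(.06,.1);print("pivot",P,"meas@.07",onz(t,234.5,155.7,.07))
for th in(0,.3,.42,.7,.8):
    a=np.radians(215)+th+yaw; print(th,np.round(P+.085*np.array([np.cos(a),np.sin(a)]),4),"push dir",np.round([-np.sin(a),np.cos(a)],3))
print("roller meas",onz(t,248.5,185.1,.124),onz(s,303.1,192.5,.124))
print("core",onz(t,195+288/2.58,120+238/2.58,.072))
print("box centre ~",np.mean([[.494,.2186],[.7625,.1636],[.6999,-.0946],[.4361,-.0261]],0))
st=bot.read_state();print(R.from_quat(np.roll(st["tool_rot"],-1)).as_matrix().round(3),st["time"])
E
```

```text
[292.  184.3] [62, 0, 11, 10, 81] [0.5216 0.1465 0.062 ]
[261.4 191.9] [31, 7, 12, 11, 101] [0.5069 0.0839 0.062 ]
[231.8 199.2] [0, 15, 15, 10, 95] [0.4928 0.0252 0.062 ]
yaw -13.380172546818068 O [0.5974856  0.06332554]
roll(spindle top) meas [ 0.64751865 -0.01910348  0.09      ] [ 0.64790385 -0.01856463]
pivot [0.67899809 0.14672647] meas@.07 [0.67670786 0.14635936 0.07      ]
0 [0.6    0.1154] push dir [ 0.368 -0.93 ]
0.3 [0.6128 0.0935] push dir [ 0.627 -0.779]
0.42 [0.6196 0.0859] push dir [ 0.715 -0.699]
0.7 [0.6387 0.0719] push dir [ 0.881 -0.474]
0.8 [0.6464 0.0682] push dir [ 0.924 -0.383]
roller meas [0.59959315 0.11341587 0.124     ] [0.6030139  0.11546378 0.124     ]
core [ 0.55481113 -0.0059397   0.072     ]
box centre ~ [0.598125 0.065375]
[[ 0.955  0.296 -0.   ]
 [ 0.296 -0.955  0.001]
 [ 0.    -0.001 -1.   ]] 0.3
```

The frame agrees within about 2 mm: the roll, pivot, roller and box centre all match. I'll move above the round key with the fingers shut.

servo_tool([
  [0.536, -0.59, 0.05, 0, 0, 0, 0],
  [0.536, -0.59, 0.05, 0, 0, 0, 0],
  [0.536, -0.59, 0.05, 0, 0, 0, 0],
  [0.536, -0.59, 0.05, 0, 0, 0, 0],
  [0.536, -0.59, 0.05, 0, 0, 0, 0],
  [0.536, -0.59, 0.05, 0, 0, 0, 0],
  [0.536, -0.59, 0.05, 0, 0, 0, 0],
  [0.536, -0.59, 0.05, 0, 0, 0, 0],
  [0.536, -0.59, 0.05, 0, 0, 0, 0],
  [0.536, -0.59, 0.05, 0, 0, 0, 0],
], force=20)

```text
time: 1.3
position: [0.3892, -0.119, 0.1915]
tool_rot: [0.0, 0.989, 0.15, 0.001]
ft_force: [0.0, -1.0, 1.3]
gripper_width: 0.0117
grasp_force: 0.0
```

servo_tool([
  [0.19, -0.205, 0.04, 0, 0, 0, 0],
  [0.19, -0.205, 0.04, 0, 0, 0, 0],
  [0.19, -0.205, 0.04, 0, 0, 0, 0],
  [0.19, -0.205, 0.04, 0, 0, 0, 0],
  [0.19, -0.205, 0.04, 0, 0, 0, 0],
  [0.19, -0.205, 0.04, 0, 0, 0, 0],
  [0.19, -0.205, 0.04, 0, 0, 0, 0],
  [0.19, -0.205, 0.04, 0, 0, 0, 0],
  [0.19, -0.205, 0.04, 0, 0, 0, 0],
])

```text
time: 2.2
position: [0.5094, 0.1302, 0.1518]
tool_rot: [0.0, 0.989, 0.149, 0.0]
ft_force: [0.6, 0.1, 0.5]
gripper_width: 0.0002
grasp_force: 0.0
```

```bash
cat > d.py <<'E'
from h import *
import sys
st=bot.read_state();M=R.from_quat(np.roll(st["tool_rot"],-1)).as_matrix()
print(st["time"],st["position"].round(4),st["ft_force"].round(2),st["gripper_width"],st["qpos"].round(2),"yaw",np.degrees(np.arctan2(M[1,1],M[0,1])).round(2))
for a in sys.argv[1:]:
    p=np.array(eval(a)); print(a,"shift",(M.T@(p-st["position"])).round(4))
E
python3 d.py .516,.149,.075 .501,.0865,.075 .4865,.0238,.075
```

```text
2.2 [0.5094 0.1302 0.1518] [0.61 0.07 0.55] 0.00020852971387949257 [ 0.19 -0.11  1.56 -0.    1.7   1.46] yaw -72.82
.516,.149,.075 shift [ 0.0118 -0.0161  0.0768]
.501,.0865,.075 shift [-0.021   0.0392  0.0768]
.4865,.0238,.075 shift [-0.0533  0.0948  0.0768]
```

servo_tool([
  [0.012, -0.016, 0.04, 0, 0, 0, 0],
  [0.012, -0.016, 0.075, 0, 0, 0, 0],
  [0.012, -0.016, 0.077, 0, 0, 0, 0],
  [0.012, -0.016, 0.077, 0, 0, 0, 0],
  [0.012, -0.016, 0.077, 0, 0, 0, 0],
])

```text
time: 2.7
position: [0.5174, 0.1494, 0.0771]
tool_rot: [-0.0, 0.989, 0.149, 0.002]
ft_force: [0.4, 0.2, -0.3]
gripper_width: 0.0006
grasp_force: 0.0
```

```bash
python3 - <<'E'
from h import *
t=imaging.capture("top"); s=imaging.capture("scene")
a=cv2.resize(t["img"][170:270,195:295],None,fx=4,fy=4,interpolation=2);b=cv2.resize(s["img"][130:230,240:340],None,fx=4,fy=4,interpolation=2)
cv2.imwrite("pics/k1.png",np.hstack([a,b]))
E
python3 d.py .516,.149,.0575
```

```text
2.8 [0.5176 0.1498 0.0772] [ 0.54 -0.31  0.1 ] 0.00012600312971150826 [ 0.22 -0.06  1.64 -0.    1.56  1.49] yaw -72.81
.516,.149,.0575 shift [-0.0019  0.0003  0.0197]
```

View pics/k1.png

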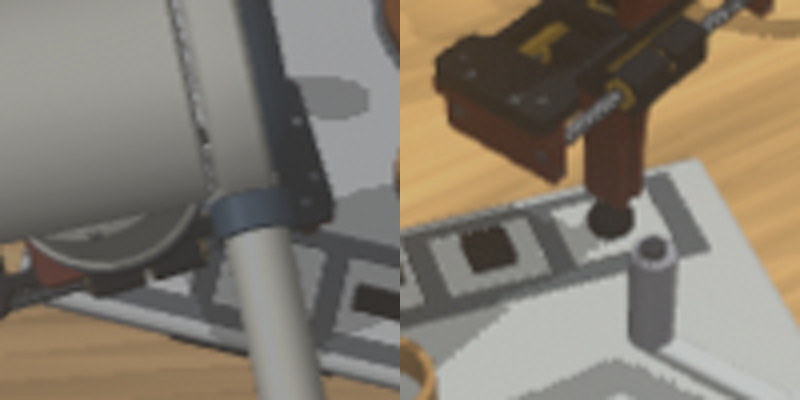

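The scene crop shows the shut fingers directly above the round key, with the tip at about (612,205) and the key at (612,218) in the crop. The gripper body is clear of the roller. I'll press.

servo_tool([
  [-0.001, 0, 0.012, 0, 0, 0, 0],
  [-0.001, 0, 0.019, 0, 0, 0, 0],
  [-0.001, 0, 0.021, 0, 0, 0, 0],
  [-0.001, 0, 0.021, 0, 0, 0, 0],
  [-0.001, 0, 0.021, 0, 0, 0, 0],
])

```text
time: 3.3
position: [0.5162, 0.1498, 0.057]
tool_rot: [0.0, 0.989, 0.15, 0.002]
ft_force: [-5.8, -2.1, 17.9]
gripper_width: 0.0002
grasp_force: 9.2
```

servo_tool([
  [0, 0, -0.025, 0, 0, 0, 0],
  [0, 0, -0.025, 0, 0, 0, 0],
  [-0.0335, 0.056, -0.022, 0, 0, 0, 0],
  [-0.0335, 0.056, -0.02, 0, 0, 0, 0],
  [-0.0335, 0.056, -0.018, 0, 0, 0, 0],
  [-0.0335, 0.056, -0.018, 0, 0, 0, 0],
  [-0.0335, 0.056, -0.018, 0, 0, 0, 0],
])

```text
time: 4.0
position: [0.4999, 0.0871, 0.0708]
tool_rot: [-0.0, 0.989, 0.15, -0.0]
ft_force: [0.5, -0.5, 0.2]
gripper_width: 0.0005
grasp_force: 0.0
```

```bash
python3 d.py .501,.0865,.057 .4865,.0238,.075
```

```text
4.0 [0.4999 0.0871 0.0708] [ 0.49 -0.46  0.23] 0.0005313189757003701 [ 0.11 -0.14  1.72  0.    1.55  1.37] yaw -72.74
.501,.0865,.057 shift [0.0008 0.0009 0.0138]
.4865,.0238,.075 shift [-0.0316  0.0565 -0.0042]
```

servo_tool([
  [0.001, 0.001, 0.01, 0, 0, 0, 0],
  [0.001, 0.001, 0.014, 0, 0, 0, 0],
  [0.001, 0.001, 0.016, 0, 0, 0, 0],
  [0.001, 0.001, 0.016, 0, 0, 0, 0],
  [0.001, 0.001, 0.016, 0, 0, 0, 0],
])

```text
time: 4.5
position: [0.5018, 0.0864, 0.0572]
tool_rot: [-0.0, 0.989, 0.15, 0.001]
ft_force: [-2.9, 0.2, 9.5]
gripper_width: 0.0003
grasp_force: 5.4
```

servo_tool([
  [0, 0, -0.025, 0, 0, 0, 0],
  [0, 0, -0.025, 0, 0, 0, 0],
  [-0.033, 0.0555, -0.022, 0, 0, 0, 0],
  [-0.033, 0.0555, -0.02, 0, 0, 0, 0],
  [-0.033, 0.0555, -0.018, 0, 0, 0, 0],
  [-0.033, 0.0555, -0.018, 0, 0, 0, 0],
  [-0.033, 0.0555, -0.018, 0, 0, 0, 0],
])

```text
time: 5.2
position: [0.4861, 0.0238, 0.0728]
tool_rot: [-0.0, 0.989, 0.15, -0.0]
ft_force: [-0.1, -0.1, -0.5]
gripper_width: 0.0003
grasp_force: 0.0
```

```bash
python3 d.py .4865,.0238,.057
```

```text
5.2 [0.4861 0.0238 0.0728] [-0.07 -0.12 -0.51] 0.00029679020420774393 [-0.02 -0.19  1.77  0.    1.56  1.25] yaw -72.74
.4865,.0238,.057 shift [0.0004 0.0001 0.0158]
```

servo_tool([
  [0, 0, 0.01, 0, 0, 0, 0],
  [0, 0, 0.015, 0, 0, 0, 0],
  [0, 0, 0.0175, 0, 0, 0, 0],
  [0, 0, 0.0175, 0, 0, 0, 0],
  [0, 0, 0.0175, 0, 0, 0, 0],
])

```text
time: 5.7
position: [0.4865, 0.0236, 0.0572]
tool_rot: [-0.0, 0.989, 0.15, 0.001]
ft_force: [-1.7, 0.5, 9.4]
gripper_width: 0.0003
grasp_force: 4.6
```

servo_tool([
  [0, 0, -0.05, 0, 0, 0, 0],
  [0, 0, -0.1, 0, 0, 0, 0.6],
  [0.03, -0.015, -0.1, 0, 0, -0.07, 0.6],
  [0.07, -0.03, -0.1, 0, 0, -0.07, 0.6],
  [0.11, -0.045, -0.1, 0, 0, -0.07, 0.6],
  [0.135, -0.054, -0.1, 0, 0, -0.07, 0.6],
  [0.135, -0.054, -0.1, 0, 0, -0.07, 0.6],
  [0.135, -0.054, -0.1, 0, 0, -0.07, 0.6],
  [0.135, -0.054, -0.1, 0, 0, -0.07, 0.6],
  [0.135, -0.054, -0.1, 0, 0, -0.07, 0.6],
])

```text
time: 6.7
position: [0.5985, 0.1138, 0.1562]
tool_rot: [0.0, 0.983, 0.184, 0.0]
ft_force: [-0.1, 0.1, -0.0]
gripper_width: 0.0527
grasp_force: 0.0
```

```bash
python3 - <<'E'
from h import *
t=imaging.capture("top"); s=imaging.capture("scene")
b=cv2.resize(s["img"][80:260,190:370],None,fx=3,fy=3,interpolation=2)
cv2.imwrite("pics/r1.png",b)
for p in bot.read_state()["position"],: print(proj(s,p))
for ct,st in blobs(s,225,180,305,212,75,15): print(np.round(ct,1))
E
python3 d.py .6005,.1148,.085
```

```text
[301.44892715 178.14718823]
[291.3 183. ]
[261.5 191.9]
[231.7 199.3]
6.8 [0.5987 0.1139 0.1564] [-0.26  0.04 -0.09] 0.05253942665746065 [ 0.13  0.11  1.33 -0.    1.7   1.33] yaw -68.8
.6005,.1148,.085 shift [ 0.002  -0.0002  0.0714]
```

View pics/r1.png

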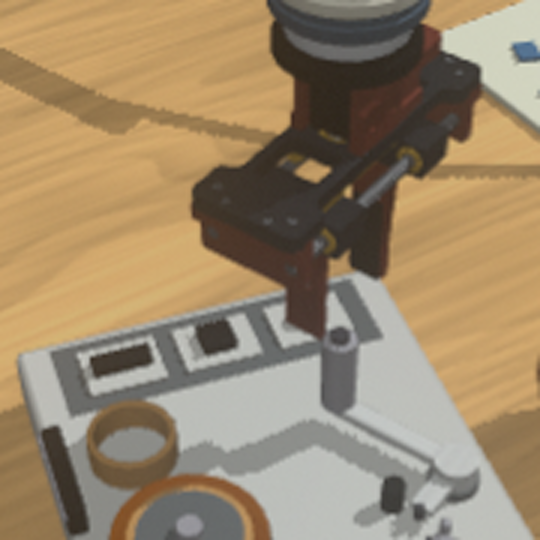

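The fingers straddle the roller: the tips are at (308,330) and (370,272) in the crop, with the roller top between and below them at (340,335). All keys are up. I'll descend and close.

servo_tool([
  [0.002, 0, 0.03, 0, 0, 0, 0.6],
  [0.002, 0, 0.06, 0, 0, 0, 0.6],
  [0.002, 0, 0.07, 0, 0, 0, 0.6],
  [0.002, 0, 0.07, 0, 0, 0, 0.6],
  [0.002, 0, 0.07, 0, 0, 0, 0.1],
  [0.002, 0, 0.07, 0, 0, 0, 0.1],
  [0.002, 0, 0.07, 0, 0, 0, 0.1],
  [0.002, 0, 0.07, 0, 0, 0, 0.1],
], force=25)

```text
time: 7.6
position: [0.6014, 0.1152, 0.087]
tool_rot: [0.0, 0.983, 0.184, 0.001]
ft_force: [0.3, 0.4, 0.8]
gripper_width: 0.0242
grasp_force: 0.0
```

```bash
python3 - <<'E'
from h import *
st=bot.read_state();print(st["position"].round(4),st["ft_force"].round(1),st["gripper_width"],st["grasp_force"])
P=np.array([.679,.1467]);C=st["position"][:2]-P
print("radius",np.linalg.norm(C),"angle-215",np.degrees(np.arctan2(C[1],C[0]))%360-215+13.4)
M=R.from_quat(np.roll(st["tool_rot"],-1)).as_matrix()
for th in np.arange(.08,.81,.08):
    p=P+R.from_euler('z',th).as_matrix()[:2,:2]@C
    print(th.round(2),(M.T@np.append(p-st["position"][:2],0)).round(4),-th.round(2))
E
```

```text
[0.6014 0.1152 0.087 ] [0.3 0.4 0.8] 0.02421393159620023 0.0
radius 0.08371512014360534 angle-215 0.46694963869910033
0.08 [0.0004 0.0067 0.    ] -0.08
0.16 [0.0013 0.0133 0.    ] -0.16
0.24 [0.0027 0.0199 0.    ] -0.24
0.32 [0.0046 0.0263 0.    ] -0.32
0.4 [0.0071 0.0325 0.    ] -0.4
0.48 [0.01   0.0385 0.    ] -0.48
0.56 [0.0134 0.0443 0.    ] -0.56
0.64 [0.0173 0.0498 0.0001] -0.64
0.72 [0.0216 0.0549 0.0001] -0.72
0.8 [0.0262 0.0597 0.0001] -0.8
```

servo_tool([
  [0, 0, 0, 0, 0, 0, 0.1],
  [0, 0, 0, 0, 0, 0, 0.1],
  [0.0004, 0.0067, 0, 0, 0, -0.08, 0.1],
  [0.0013, 0.0133, 0, 0, 0, -0.16, 0.1],
  [0.0027, 0.02, 0, 0, 0, -0.24, 0.1],
  [0.0046, 0.0263, 0, 0, 0, -0.32, 0.1],
  [0.0046, 0.0263, 0, 0, 0, -0.32, 0.1],
])

```text
time: 8.3
position: [0.6147, 0.0931, 0.0867]
tool_rot: [-0.001, 0.941, 0.34, 0.0]
ft_force: [-5.4, 3.3, 6.8]
gripper_width: 0.0212
grasp_force: 25.0
```

```bash
cat > a.py <<'E'
from h import *
st=bot.read_state();print(st["time"],st["position"].round(4),st["ft_force"].round(1),st["gripper_width"],st["grasp_force"])
P=np.array([.679,.1467]);C=st["position"][:2]-P
M=R.from_quat(np.roll(st["tool_rot"],-1)).as_matrix();yaw=np.degrees(np.arctan2(M[1,1],M[0,1]))
a0=np.arctan2(C[1],C[0])%(2*np.pi)-np.radians(215-13.4)
print("radius",np.linalg.norm(C),"theta",a0,"yaw th",np.radians(yaw+68.4))
for th in np.arange(.4,.81,.04):
    p=P+R.from_euler('z',th-a0).as_matrix()[:2,:2]@C
    print(th.round(2),(M.T@np.append(p-st["position"][:2],0)).round(4),-round(th-np.radians(yaw+68.4),3))
E
python3 a.py
```

```text
8.3 [0.6147 0.0931 0.0867] [-5.4  3.3  6.8] 0.021159247067601833 25.00176429748535
radius 0.0837147461421009 theta 0.318186851217654 yaw th 0.3162545188371858
0.4 [ 0.0003  0.0068 -0.    ] -0.084
0.44 [ 0.0006  0.0102 -0.    ] -0.124
0.48 [ 0.0011  0.0135 -0.    ] -0.164
0.52 [ 0.0017  0.0168 -0.    ] -0.204
0.56 [ 0.0025  0.02   -0.    ] -0.244
0.6 [ 0.0033  0.0233 -0.    ] -0.284
0.64 [ 0.0043  0.0265 -0.    ] -0.324
0.68 [ 0.0055  0.0296 -0.    ] -0.364
0.72 [ 0.0067  0.0327 -0.    ] -0.404
0.76 [ 0.0081  0.0358 -0.    ] -0.444
0.8 [ 0.0096  0.0388 -0.0001] -0.484
```

servo_tool([
  [0.0003, 0.0068, 0, 0, 0, -0.084, 0.1],
  [0.001, 0.0135, 0, 0, 0, -0.164, 0.1],
  [0.0025, 0.02, 0, 0, 0, -0.244, 0.1],
  [0.0043, 0.0265, 0, 0, 0, -0.324, 0.1],
  [0.0067, 0.0327, 0, 0, 0, -0.404, 0.1],
  [0.0075, 0.0345, 0, 0, 0, -0.425, 0.1],
  [0.0075, 0.0345, 0, 0, 0, -0.425, 0.1],
  [0.0075, 0.0345, 0, 0, 0, -0.425, 0.1],
])

```text
time: 9.1
position: [0.642, 0.0718, 0.0868]
tool_rot: [-0.001, 0.848, 0.53, 0.0]
ft_force: [-5.0, 3.7, 6.4]
gripper_width: 0.0219
grasp_force: 25.0
```

```bash
python3 a.py; python3 - <<'E'
from h import *
s=imaging.capture("scene")
cv2.imwrite("pics/e1.png",cv2.resize(s["img"][80:290,180:390],None,fx=2.5,fy=2.5,interpolation=2))
E
```

```text
9.1 [0.642  0.0718 0.0868] [-5.   3.7  6.4] 0.02186461623257875 25.001304745674133
radius 0.08352023062755425 theta 0.7347184650203062 yaw th 0.7397912763515105
0.4 [ 0.0048 -0.0274  0.    ] 0.34
0.44 [ 0.0037 -0.0242  0.    ] 0.3
0.48 [ 0.0028 -0.021   0.    ] 0.26
0.52 [ 0.002  -0.0178  0.    ] 0.22
0.56 [ 0.0013 -0.0145  0.    ] 0.18
0.6 [ 0.0008 -0.0112  0.    ] 0.14
0.64 [ 0.0004 -0.0079  0.    ] 0.1
0.68 [ 0.0001 -0.0046  0.    ] 0.06
0.72 [ 0.     -0.0012  0.    ] 0.02
0.76 [ 0.      0.0021 -0.    ] -0.02
0.8 [ 0.0002  0.0054 -0.    ] -0.06
```

View pics/e1.png

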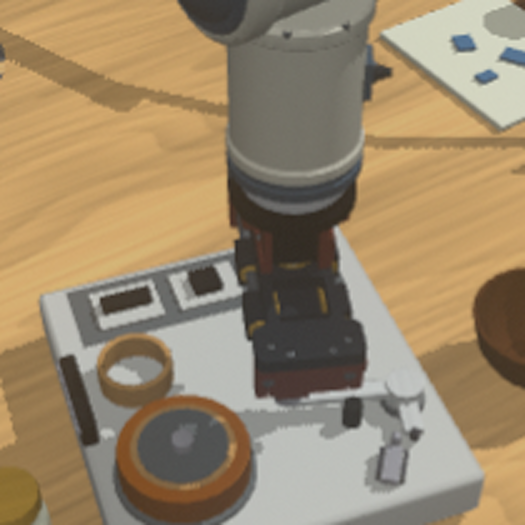

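The picture shows the bar swung round to about 0.73 rad and held in the fingers, with its end near (290,395). The core is still at (135,370) and the bowl and keys are undisturbed. I'll let it settle and hand in.

servo_tool([
  [0, 0.001, 0, 0, 0, -0.012, 0.1],
  [0, 0.001, 0, 0, 0, -0.012, 0.1],
  [0, 0.001, 0, 0, 0, -0.012, 0.1],
  [0, 0.001, 0, 0, 0, -0.012, 0.1],
  [0, 0.001, 0, 0, 0, -0.012, 0.1],
])

```text
time: 9.65
position: [0.6428, 0.0714, 0.0867]
tool_rot: [-0.001, 0.845, 0.535, 0.0]
ft_force: [-5.5, 3.8, 5.5]
gripper_width: 0.0222
grasp_force: 25.0
```

```bash
python3 a.py | head -2; python3 -c "
from plant import job
print(job.job_done())"
```

```text
9.65 [0.6428 0.0714 0.0867] [-5.5  3.8  5.5] 0.022205706520997768 25.00130921602249
radius 0.08353507051890145 theta 0.7456411652572732 yaw th 0.7518126184231378
the job is handed in; nothing more can be done
None
```

I pressed and released the round, square and bar keys in that order, then handed the job in with the tension arm gripped at about 0.75 rad (past the 0.42 click, stop at 0.80) and the core and bowl apparently undisturbed in the last picture; hand-in returned no verdict.

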